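Make up two seed-trial kits

ROBOT

A 6-joint arm with a two-finger parallel gripper is mounted at the origin on the work surface. World frame = base frame: x ahead of the robot, y to its left, z up, the work surface at z = 0. Lengths are in m, angles in rad, forces in N, time in s.
With the tool pointing down it reaches from about 0.4 to 0.825 m from the base axis. Payload 7 kg.
Tool frame: the origin (TCP) lies at the very end of the fingers, on their centre line; the grasp point (between the pads) lies arm.grip_point_offset behind it (arm.grip_point_offset is the distance from the TCP to the grasp point, in m); z points along the fingers, y is the line along which they close (so a half turn about z gives the same grasp; the last joint's range is limited). The gripper opens to 88 mm and grips with 3 to 60 N. Pads are 19 mm wide; open, the fingers measure 130 mm over their backs; the gripper's body (78 mm by 193 mm) begins 47 mm behind the grasp point.
Start: joints at [-0.998, 0.359, 0.012, 0, -1.224, -0.288], TCP at [0.19, -0.648, 0.227] pointing down, gripper open.
Joint ranges: [-3.07, 3.07], [-1.43, 2.12], [-1.02, 1.25], [-3.03, 1.67], [-3.05, -0], [-3.03, 3.03]. Speed limits (rad/s): [2.39, 2.39, 3.01, 3.14, 3.14, 3.14].

INTERFACE

Orientations are given as [roll, pitch, yaw] about the fixed x, y, z axes, in that order (R = Rz(yaw) Ry(pitch) Rx(roll)).
In Python, from station import arm gives the robot as it stands.
- The arm moves only by the shell command python3 -m crank 'ROWS' [OPENING] [FORCE]. ROWS is JSON, a list of rows, each an object of numbers: "dx", "dy", "dz": the shift along the tool's x, y, z in cm; "wx", "wy", "wz": the turn, a rotation vector about the tool's x, y, z in degrees. A call has exactly 10 rows; each row is the pose to reach, as a shift and turn from the pose commanded when the call began, along the tool's axes at that moment; what a row does not reach only later rows make up. A row lasts 1/8 s, in which the tool goes at most 62.5 mm and 10.7 degrees, less where a joint would pass 70% of its speed; a pose out of reach is approached as far as the arm can. A call with a gripper value outside its range is refused whole. OPENING is the finger opening in cm, from 0 to 8.76, set as the call begins (- or left out, the last holds). The fingers move at their own pace and stop on an object; FORCE is the grip in N (left out, the last holds). Time passes only in rows, so rows that repeat a pose let the fingers close, or fill a call up. It gives the time, the measured TCP pose, the force, the opening and the grip force at its end, in the units of the state.
- arm.get_state(): the state, without advancing time (a new reading comes with each control period).
- arm.grab_frame(name): name is "scene" or "top" or "wrist"; returns the picture (420x560x3 uint8, red, green, blue); there is no depth.
- arm.calibration(name): a dict with "fx", "fy", "cx", "cy" (pixels), "world_from_camera" (4x4, takes a point from camera to world coordinates). Camera axes: x right, y down, z forward; pixel columns grow to the right and rows downward; lengths in m; the calibration is good to about 2 mm. A picture is of the moment at which its call begins: read the wrist's pose just before it. calibration takes no time and is no camera call; for the wrist camera it gives the pose at the moment of the call.
- arm.job_done(): hands the job in; it is judged then, once.
Trained networks look in the newest picture that a camera, given by its name, has taken for a name from the list of things; names that differ only in an ending like _2 or _b are one class to them, and where a whole thing is asked for, a point or a joint stands for the part that bears it (a point fixed in the world has none). Each returns a list of dicts, best first, with "confidence" (0 to 1); they miss things now and then, are a little off and sometimes report something else, mostly with a low value. They report only what shows in the picture. A call takes as long as a camera call. They do not tell look-alikes from the thing itself.
- arm.find_in(camera, query): "centre" ([x, y, z] in m, in world coordinates, good to about 4 mm: the middle of the surface that is visible of it).
- arm.masks_of(camera, query): "pixels" (420x560 bool, what is visible of it).
- arm.mark_of(camera, query): "centre" ([x, y, z] in m, in world coordinates, good to about 4 mm: a listed point, or the origin of a listed thing).
The state is a dict: "t": time; "q": joint angles; "qd": joint speeds; "joint_efforts": joint torques, N m; "eef_pos": TCP position; "ee_rot": TCP orientation; "force": force on the tool from outside, world axes, zero at the start; "moment": the same for the moment, N m; "width": finger opening in m; "gripper_force": force on a finger pad.
Only numpy, scipy, OpenCV 4.12 (cv2) and the standard library are available. Lean on these libraries where they do the work, as an engineer would, in place of code of your own. Each camera call takes 0.05 s, during which the arm holds its last target. There are 200 camera calls.

TASK

Make up the two seed-trial kits from the stock: the blue tray gets the red-capped jar and the brass tin, the green tray gets the yellow-capped jar and the white crucible, with the jar in each tray's small white-lined compartment and the other piece in the large one, all standing upright on the tray floor. Lift the jars up clear of the rack's rail before drawing them out, and set everything down gently rather than dropping it. Leave the black-capped jar in the rack and the two upturned beakers where they are, standing undisturbed.

Things in the scene. Friction and masses are not known exactly. Their poses are not given: they have to be found in the camera images.
- jar_red: Screw-capped seed jar, amber glass with a paper band and a red cap; a plain cylinder 44 mm across and 78 mm tall (cap: the top 23 mm, same width), 0.12 kg. Origin: centre of its underside, z up. Starts upright in the stock rack. Goes to the blue tray.
- jar_yellow: Screw-capped seed jar, amber glass with a paper band and a yellow cap; a plain cylinder 44 mm across and 78 mm tall (cap: the top 23 mm, same width), 0.12 kg. Origin: centre of its underside, z up. Starts upright in the stock rack. Goes to the green tray.
- jar_black: Screw-capped seed jar, amber glass with a paper band and a black cap; a plain cylinder 44 mm across and 78 mm tall (cap: the top 23 mm, same width), 0.12 kg. Origin: centre of its underside, z up. Starts upright in the stock rack. Stays in the rack.
- tin: Closed round brass-coloured sample tin, 46 mm across (lid, the top 12 mm: 48 mm), 48 mm tall, flat top, 0.10 kg. Origin: centre of its underside, z up. Starts standing on the bench among the beakers.
- crucible: White porcelain crucible, lid fixed on, 0.11 kg: foot 32 mm across, widening over the lowest 30 mm to 48 mm, then straight-sided (grip here) to the flat lid at 48 mm; knob 14 mm across on top, up to 56 mm. Origin: centre of its underside, z up. Starts standing on the bench among the beakers.
- tray_blue: Blue plastic tray, loose, 180 mm (x) by 90 mm (y), 22 mm high; walls, divider and floor 4 mm thick, divider as high as the walls. On its +x side a small compartment (71 x 82 mm, white paper lining) centred at x +50.5, y 0 mm; on the -x side a large bare one (97 x 82 mm) centred at x -37.5, y 0. Origin: centre of its underside, z up; inner floor 4 mm higher.
- tray_green: Green plastic tray, loose, 180 mm (x) by 90 mm (y), 22 mm high; walls, divider and floor 4 mm thick, divider as high as the walls. On its +x side a small compartment (71 x 82 mm, white paper lining) centred at x +50.5, y 0 mm; on the -x side a large bare one (97 x 82 mm) centred at x -37.5, y 0. Origin: centre of its underside, z up; inner floor 4 mm higher.
- rack: Wooden stock rack fixed to the bench, open above: board 90 mm deep (x), 15 mm thick, end cheeks 45 mm high, 306 mm long outside (y). Front (-x) and back rails, 6 mm thick, 42 mm from the middle, tops 40 mm above the bench, 25 mm above the board. The three jars stand on the board in a row about 95 mm apart, in any order. Origin: centre of its underside, x away from the robot.
- beaker_a: Clear glass beaker standing upside down over a white paper disc with dark seeds (a germination trial in progress): 72 mm across at the foot, 52 mm at the top, 85 mm tall, loose. Paper and seeds move with it. Origin: centre of its foot, z up. Not to be moved.
- beaker_b: Clear glass beaker standing upside down over a white paper disc with dark seeds (a germination trial in progress): 72 mm across at the foot, 52 mm at the top, 85 mm tall, loose. Paper and seeds move with it. Origin: centre of its foot, z up. Not to be moved.
Not all that is in view belongs to the job. There is more than one size of the tray_blue; the job needs the larger.

How it is judged:
By the outcome, as a careful person would: the job done as asked, in the order asked, and still so for the second after the job is handed in, with the robot touching nothing.
It also fails if it takes over 93 s, if anything falls off the work surface, if the arm or the gripper's body presses on something with over 40 N, if the wrist force passes 120 N, or if a joint passes its speed limit or range.

## Working session

There is one attempt and no reset: what is moved stays moved. The work goes in short steps, Python scripts to look and compute and a shell command to move; the robot and the scene stay as the last step left them, time stands still between calls to the robot, and variables do not carry over. Pictures are saved under pics/ and viewed, at most 14 in all, crops included, and the job is handed in when it is done.

```bash
mkdir -p pics; ls
cat > h.py <<'E'
import numpy as np, cv2
from station import arm
def snap(n,f):
    im=arm.grab_frame(n); cv2.imwrite('pics/'+f,im[:,:,::-1]); return im
E
python3 - <<'E'
from h import *
snap('top','top1.png'); 
for q in ['jar_red','jar_yellow','jar_black','tin','crucible','tray_blue','tray_green','rack','beaker_a']:
    for d in arm.mark_of('top',q): print(q,np.round(d['centre'],3),round(d['confidence'],2))
snap('scene','sc1.png')
for q in ['jar_red','jar_yellow','jar_black','tin','crucible','tray_blue','tray_green','rack','beaker_a']:
    for d in arm.mark_of('scene',q): print('S',q,np.round(d['centre'],3),round(d['confidence'],2))
s=arm.get_state(); print(s['t'],s['eef_pos'],s['ee_rot'],arm.grip_point_offset)
E
```

```text
pics
jar_red [0.641 0.012 0.012] 0.88
jar_yellow [ 0.646 -0.074  0.017] 0.58
jar_black [0.635 0.11  0.013] 0.85
tin [ 0.486 -0.053  0.005] 0.55
crucible [0.424 0.058 0.   ] 0.78
tray_blue [0.487 0.329 0.001] 0.87
tray_blue [ 0.285  0.358 -0.002] 0.62
tray_green [ 0.496 -0.328 -0.002] 0.56
rack [ 0.639  0.022 -0.003] 0.77
beaker_a [0.484 0.17  0.002] 0.92
beaker_a [ 0.417 -0.157  0.   ] 0.55
S jar_red [0.646 0.018 0.016] 0.71
S jar_yellow [ 0.644 -0.072  0.014] 0.85
S jar_yellow [0.644 0.013 0.013] 0.51
S jar_black [0.633 0.112 0.017] 0.69
S tin [ 0.488 -0.054  0.004] 0.91
S crucible [ 0.427  0.057 -0.001] 0.76
S tray_blue [0.489 0.327 0.   ] 0.93
S tray_blue [ 0.29   0.359 -0.002] 0.56
S tray_green [ 0.496 -0.33   0.002] 0.69
S rack [0.641 0.02  0.   ] 0.81
S beaker_a [ 0.48   0.167 -0.002] 0.89
S beaker_a [ 0.423 -0.154 -0.002] 0.65
1.0 [ 0.18965899 -0.64779295  0.2265495 ] [-3.14158971e+00  1.12288477e-05 -2.85674193e+00] 0.0188
```

View pics/top1.png

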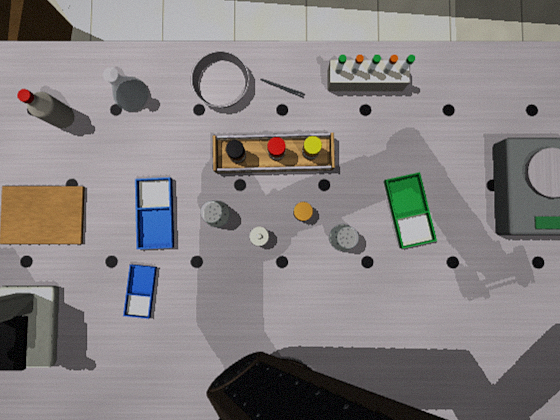

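View pics/sc1.png

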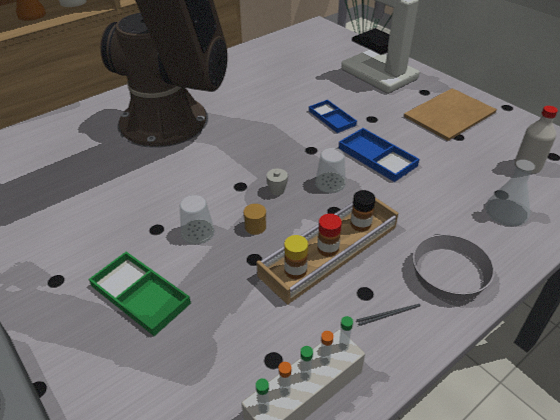

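The top view is +x up, +y left. It shows the rack with black (235,149), red (276,147) and yellow (313,145) caps, the crucible at (260,236) and the tin at (303,211). The beakers are at (214,213) and (346,236), the large blue tray at (155,213) with its white end at +x, and the green tray at (410,210) with its white end towards the robot. Next I'll refine positions from pixels.

```bash
cat >> h.py <<'E'
def ray(n,uv,z):
    c=arm.calibration(n);T=np.array(c['world_from_camera'])
    d=T[:3,:3]@np.array([(uv[0]-c['cx'])/c['fx'],(uv[1]-c['cy'])/c['fy'],1]);o=T[:3,3]
    return (o+d*(z-o[2])/d[2])[:2]
E
python3 - <<'E'
from h import *
im=cv2.imread('pics/top1.png');hsv=cv2.cvtColor(im,cv2.COLOR_BGR2HSV);H,S,V=[hsv[...,i].astype(int) for i in range(3)]
def comp(m,box,name,z,rect=False):
    x0,y0,x1,y1=box;mm=np.zeros(m.shape,np.uint8);mm[y0:y1,x0:x1]=m[y0:y1,x0:x1]
    n,l,st,ce=cv2.connectedComponentsWithStats(mm);k=1+np.argmax(st[1:,4])
    pts=np.argwhere(l==k)[:,::-1].astype(np.float32)
    r=cv2.minAreaRect(pts); 
    print(name,st[k,4],'cent',np.round(ray('top',ce[k],z),4),'rect',np.round(ray('top',r[0],z),4))
    if rect: print('  corners',[np.round(ray('top',p,z),4).tolist() for p in cv2.boxPoints(r)])
comp((S>120)&((H<8)|(H>172)),(260,130,295,165),'red',.093)
comp((S>120)&(H>22)&(H<35),(300,130,330,160),'yel',.093)
comp((V<60),(222,135,250,162),'blk',.093)
comp((S>120)&(H>12)&(H<30),(290,195,320,225),'tin',.048)
comp((S<60)&(V>150),(245,222,275,250),'cruc',.048)
comp((S>100)&(H>100)&(H<130),(125,170,185,255),'blue',.022,1)
comp((S>100)&(H>45)&(H<85),(380,165,445,255),'green',.022,1)
comp((S<60)&(V>150),(135,175,175,212),'blueW',.004,1)
comp((S<60)&(V>150),(395,212,435,246),'greenW',.004,1)
print('px',ray('top',(280,200),0)-ray('top',(281,200),0))
for q in ['tin','crucible','beaker_a']:
    for d in arm.masks_of('top',q)[:2]:
        p=np.argwhere(d['pixels'])[:,::-1].astype(np.float32); r=cv2.minEnclosingCircle(p);print(q,d['confidence'],r) if 0 else None
for n in ['top','scene']: c=arm.calibration(n);print(n,np.round(c['world_from_camera'],2).tolist(),c['fx'])
big=cv2.resize(im[125:260,120:450],None,fx=2.4,fy=2.4,interpolation=cv2.INTER_CUBIC);cv2.imwrite('pics/crop.png',big)
E
```

```text
red 286 cent [0.639  0.0146] rect [0.638  0.0158]
yel 273 cent [ 0.6429 -0.0724] rect [ 0.643  -0.0727]
blk 348 cent [0.6285 0.1111] rect [0.6306 0.1113]
tin 289 cent [ 0.4866 -0.0521] rect [ 0.4866 -0.0523]
cruc 279 cent [0.4258 0.0584] rect [0.4258 0.0578]
blue 1829 cent [0.4605 0.3249] rect [0.4827 0.3256]
  corners [[0.5733, 0.3775], [0.5754, 0.2814], [0.3931, 0.2742], [0.391, 0.3692]]
green 1789 cent [ 0.5133 -0.3212] rect [ 0.491  -0.3259]
  corners [[0.5686, -0.2598], [0.5912, -0.3528], [0.4141, -0.3913], [0.392, -0.2994]]
blueW 683 cent [0.5335 0.3298] rect [0.5333 0.33  ]
  corners [[0.5674, 0.3647], [0.5675, 0.2969], [0.4995, 0.2955], [0.4994, 0.363]]
greenW 743 cent [ 0.4422 -0.3421] rect [ 0.4425 -0.3421]
  corners [[0.4675, -0.2987], [0.4836, -0.3726], [0.4176, -0.3854], [0.4015, -0.3118]]
px [-3.99522919e-06  2.60791653e-03]
top [[0.0, -1.0, 0.06, 0.42], [-1.0, -0.0, 0.0, 0.01], [-0.0, -0.06, -1.0, 1.02], [0.0, 0.0, 0.0, 1.0]] 390.94705698309497
scene [[0.63, 0.52, -0.58, 1.13], [0.78, -0.43, 0.45, -0.5], [-0.01, -0.74, -0.68, 0.78], [0.0, 0.0, 0.0, 1.0]] 515.0670423058249
```

View pics/crop.png

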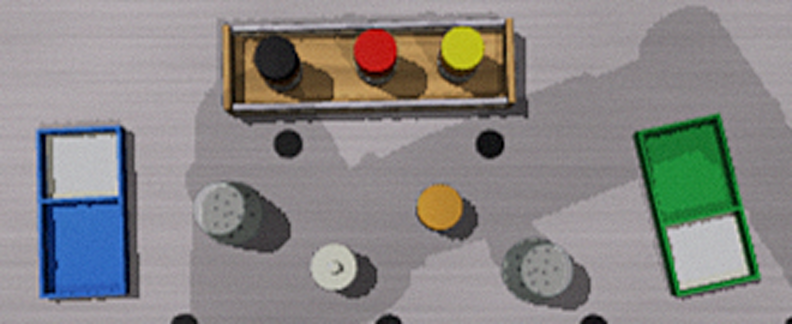

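```bash
python3 -m crank '[{"dx":-6,"dy":5,"wz":-10},{"dx":-12,"dy":10.5,"wz":-20},{"dx":-17,"dy":15.5,"wz":-30},{"dx":-22,"dy":20,"wz":-40},{"dx":-27,"dy":24.5,"wz":-50},{"dx":-32,"dy":29,"wz":-60},{"dx":-37,"dy":33,"wz":-70},{"dx":-42,"dy":37.5,"wz":-73.7},{"dx":-47,"dy":42,"wz":-73.7},{"dx":-50,"dy":45,"wz":-73.7}]' 6.6 20
```

```text
$[0]: bad value
```

```bash
python3 -m crank '[{"dx":-6,"dy":5,"dz":0,"wx":0,"wy":0,"wz":-10},{"dx":-12,"dy":10.5,"dz":0,"wx":0,"wy":0,"wz":-20},{"dx":-17,"dy":15.5,"dz":0,"wx":0,"wy":0,"wz":-30},{"dx":-22,"dy":20,"dz":0,"wx":0,"wy":0,"wz":-40},{"dx":-27,"dy":24.5,"dz":0,"wx":0,"wy":0,"wz":-50},{"dx":-32,"dy":29,"dz":0,"wx":0,"wy":0,"wz":-60},{"dx":-37,"dy":33,"dz":0,"wx":0,"wy":0,"wz":-70},{"dx":-42,"dy":37.5,"dz":0,"wx":0,"wy":0,"wz":-73.7},{"dx":-47,"dy":42,"dz":0,"wx":0,"wy":0,"wz":-73.7},{"dx":-50,"dy":45,"dz":0,"wx":0,"wy":0,"wz":-73.7}]' 6.6 20; python3 -c "
from station import arm;import numpy as np
s=arm.get_state();print(s['t'],s['q'],s['force']);print(np.round(arm.calibration('wrist')['world_from_camera'],3))"
```

```text
t: 2.4
eef_pos: [0.5195, -0.1145, 0.227]
ee_rot: [-3.141, -0.0, -1.57]
force: [1.1, -1.9, 0.7]
width: 0.0659
gripper_force: 0.0
2.4 [ 1.51950924e-01  1.22159487e-01 -3.02191335e-01  1.84473691e-04
 -1.14546128e+00 -1.51376096e-01] [ 1.13998852 -1.8787755   0.73551123]
[[-1.    -0.     0.     0.52 ]
 [-0.     0.959  0.283 -0.191]
 [-0.     0.283 -0.959  0.385]
 [ 0.     0.     0.     1.   ]]
```

```bash
python3 -m crank '[{"dx":-3,"dy":-2,"dz":-1,"wx":0,"wy":0,"wz":0},{"dx":-6,"dy":-4,"dz":-3,"wx":0,"wy":0,"wz":0},{"dx":-9,"dy":-6,"dz":-5,"wx":0,"wy":0,"wz":0},{"dx":-11,"dy":-7,"dz":-6,"wx":0,"wy":0,"wz":0},{"dx":-12,"dy":-7,"dz":-6,"wx":0,"wy":0,"wz":0},{"dx":-12,"dy":-7,"dz":-6,"wx":0,"wy":0,"wz":0},{"dx":-12,"dy":-7,"dz":-6,"wx":0,"wy":0,"wz":0},{"dx":-12,"dy":-7,"dz":-6,"wx":0,"wy":0,"wz":0},{"dx":-12,"dy":-7,"dz":-6,"wx":0,"wy":0,"wz":0},{"dx":-12,"dy":-7,"dz":-6,"wx":0,"wy":0,"wz":0}]'
python3 - <<'E'
from h import *
im=snap('wrist','w1.png')
for q in ['jar_red','jar_yellow','jar_black','tin','crucible','beaker_a']:
    for d in arm.mark_of('wrist',q): print(q,np.round(d['centre'],4),round(d['confidence'],2))
hsv=cv2.cvtColor(im,cv2.COLOR_RGB2HSV);H,S,V=[hsv[...,i].astype(int) for i in range(3)]
for nm,m in [('red',(S>120)&((H<8)|(H>172))),('yel',(S>120)&(H>22)&(H<35))]:
    n,l,st,ce=cv2.connectedComponentsWithStats(m.astype(np.uint8));k=1+np.argmax(st[1:,4])
    print(nm,st[k],ray('wrist',ce[k],.093), ray('wrist',ce[k],.085))
E
```

```text
t: 3.65
eef_pos: [0.5885, 0.0032, 0.2866]
ee_rot: [-3.142, 0.0, -1.571]
force: [0.9, 0.4, 0.3]
width: 0.0655
gripper_force: 0.0
jar_red [0.6396 0.0153 0.0169] 0.86
jar_yellow [ 0.6433 -0.0756  0.0165] 0.8
jar_black [0.6312 0.1131 0.0141] 0.75
tin [ 0.4885 -0.0505 -0.0015] 0.89
crucible [ 0.4231  0.0595 -0.0015] 0.98
crucible [0.6424 0.0179 0.0177] 0.42
beaker_a [0.4804 0.1753 0.    ] 0.93
beaker_a [ 0.4197 -0.1566 -0.0024] 0.57
beaker_a [ 0.4874 -0.0505 -0.0017] 0.31
red [ 205  171   47   48 1710] [0.6408894  0.01158305] [0.64207017 0.0135156 ]
yel [ 197   77   51   52 1989] [ 0.64378757 -0.07324384] [ 0.6450343  -0.07324212]
```

View pics/w1.png

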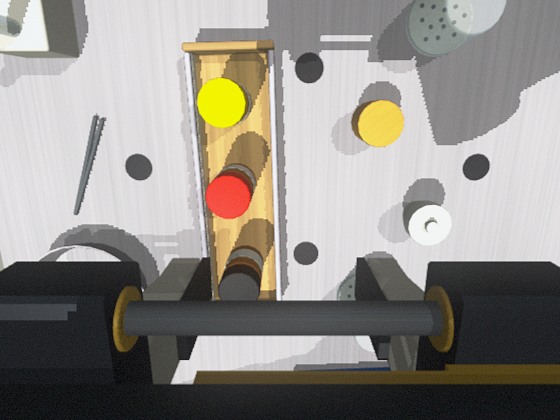

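The wrist view shows yellow (222,103), red (229,196) and black (238,280) in the rack, the tin at (379,123) and the crucible at (430,224). All agree with the top-camera positions.

```bash
python3 -m crank '[{"dx":-1,"dy":-3,"dz":2,"wx":0,"wy":0,"wz":0},{"dx":-1.1,"dy":-5.15,"dz":5,"wx":0,"wy":0,"wz":0},{"dx":-1.1,"dy":-5.15,"dz":9,"wx":0,"wy":0,"wz":0},{"dx":-1.1,"dy":-5.15,"dz":13,"wx":0,"wy":0,"wz":0},{"dx":-1.1,"dy":-5.15,"dz":17,"wx":0,"wy":0,"wz":0},{"dx":-1.1,"dy":-5.15,"dz":20,"wx":0,"wy":0,"wz":0},{"dx":-1.1,"dy":-5.15,"dz":22,"wx":0,"wy":0,"wz":0},{"dx":-1.1,"dy":-5.15,"dz":23.2,"wx":0,"wy":0,"wz":0},{"dx":-1.1,"dy":-5.15,"dz":23.6,"wx":0,"wy":0,"wz":0},{"dx":-1.1,"dy":-5.15,"dz":23.6,"wx":0,"wy":0,"wz":0}]'
python3 -m crank '[{"dx":0,"dy":0,"dz":0,"wx":0,"wy":0,"wz":0},{"dx":0,"dy":0,"dz":0,"wx":0,"wy":0,"wz":0},{"dx":0,"dy":0,"dz":0,"wx":0,"wy":0,"wz":0},{"dx":0,"dy":0,"dz":0,"wx":0,"wy":0,"wz":0},{"dx":0,"dy":0,"dz":-0.5,"wx":0,"wy":0,"wz":0},{"dx":0,"dy":0,"dz":-2,"wx":0,"wy":0,"wz":0},{"dx":0,"dy":0,"dz":-5,"wx":0,"wy":0,"wz":0},{"dx":0,"dy":0,"dz":-8,"wx":0,"wy":0,"wz":0},{"dx":0,"dy":0,"dz":-11,"wx":0,"wy":0,"wz":0},{"dx":0,"dy":0,"dz":-12,"wx":0,"wy":0,"wz":0}]' 3.5 25
```

```text
t: 5.25
eef_pos: [0.6404, 0.0146, 0.051]
ee_rot: [-3.141, 0.0, -1.57]
force: [0.1, -0.3, -0.0]
width: 0.0656
gripper_force: 0.0
t: 6.5
eef_pos: [0.6411, 0.0147, 0.1737]
ee_rot: [-3.138, 0.001, -1.57]
force: [0.8, 0.1, -1.6]
width: 0.0435
gripper_force: 25.0
```

```bash
python3 -m crank '[{"dx":-1.5,"dy":0.5,"dz":0,"wx":0,"wy":0,"wz":0},{"dx":-5,"dy":1.7,"dz":0,"wx":0,"wy":0,"wz":0},{"dx":-9.5,"dy":3.2,"dz":0,"wx":0,"wy":0,"wz":0},{"dx":-14.5,"dy":4.8,"dz":0,"wx":0,"wy":0,"wz":0},{"dx":-19.5,"dy":6.5,"dz":0,"wx":0,"wy":0,"wz":0},{"dx":-24.5,"dy":8.2,"dz":0,"wx":0,"wy":0,"wz":0},{"dx":-28.5,"dy":9.5,"dz":0,"wx":0,"wy":0,"wz":0},{"dx":-30.7,"dy":10.3,"dz":0,"wx":0,"wy":0,"wz":0},{"dx":-31.5,"dy":10.5,"dz":0,"wx":0,"wy":0,"wz":0},{"dx":-31.5,"dy":10.5,"dz":0,"wx":0,"wy":0,"wz":0}]'
python3 - <<'E'
from h import *
snap('wrist','w2.png'); 
for q in ['jar_red','tray_blue']:
    for d in arm.mark_of('wrist',q): print(q,np.round(d['centre'],4),round(d['confidence'],2))
E
```

```text
t: 7.75
eef_pos: [0.5347, 0.3292, 0.17]
ee_rot: [3.141, -0.001, -1.57]
force: [-0.4, -1.0, -0.6]
width: 0.0432
gripper_force: 25.0
jar_red [0.5354 0.3305 0.1337] 0.9
tray_blue [0.2855 0.3631 0.0035] 0.86
tray_blue [0.4847 0.325  0.0012] 0.58
```

View pics/w2.png

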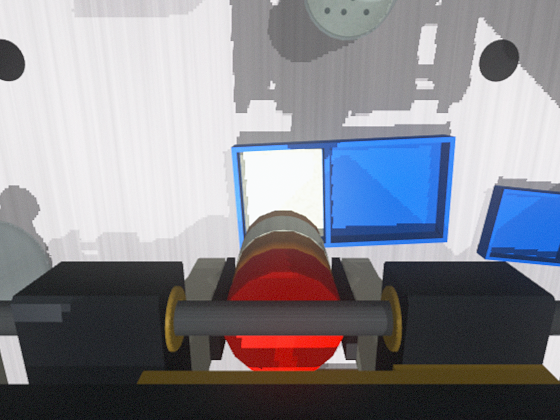

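The jar hangs upright over the white compartment (spanning columns 240–325).

```bash
python3 -m crank '[{"dx":0,"dy":0,"dz":1,"wx":0,"wy":0,"wz":0},{"dx":0,"dy":0,"dz":3.5,"wx":0,"wy":0,"wz":0},{"dx":0,"dy":0,"dz":6.5,"wx":0,"wy":0,"wz":0},{"dx":0,"dy":0,"dz":9,"wx":0,"wy":0,"wz":0},{"dx":0,"dy":0,"dz":11,"wx":0,"wy":0,"wz":0},{"dx":0,"dy":0,"dz":12.1,"wx":0,"wy":0,"wz":0},{"dx":0,"dy":0,"dz":12.4,"wx":0,"wy":0,"wz":0},{"dx":0,"dy":0,"dz":12.6,"wx":0,"wy":0,"wz":0},{"dx":0,"dy":0,"dz":12.75,"wx":0,"wy":0,"wz":0},{"dx":0,"dy":0,"dz":12.85,"wx":0,"wy":0,"wz":0}]'
```

```text
t: 9.15
eef_pos: [0.5351, 0.3298, 0.0426]
ee_rot: [-3.141, 0.001, -1.57]
force: [-0.1, 0.7, -0.6]
width: 0.0435
gripper_force: 25.0
```

```bash
python3 -m crank '[{"dx":0,"dy":0,"dz":0.03,"wx":0,"wy":0,"wz":0},{"dx":0,"dy":0,"dz":0.06,"wx":0,"wy":0,"wz":0},{"dx":0,"dy":0,"dz":0.09,"wx":0,"wy":0,"wz":0},{"dx":0,"dy":0,"dz":0.12,"wx":0,"wy":0,"wz":0},{"dx":0,"dy":0,"dz":0.15,"wx":0,"wy":0,"wz":0},{"dx":0,"dy":0,"dz":0.18,"wx":0,"wy":0,"wz":0},{"dx":0,"dy":0,"dz":0.2,"wx":0,"wy":0,"wz":0},{"dx":0,"dy":0,"dz":0.2,"wx":0,"wy":0,"wz":0},{"dx":0,"dy":0,"dz":0.2,"wx":0,"wy":0,"wz":0},{"dx":0,"dy":0,"dz":0.2,"wx":0,"wy":0,"wz":0}]'
```

```text
t: 10.4
eef_pos: [0.535, 0.3295, 0.0401]
ee_rot: [-3.142, 0.0, -1.57]
force: [-0.5, -0.3, -0.4]
width: 0.0434
gripper_force: 25.0
```

```bash
python3 -m crank '[{"dx":0,"dy":0,"dz":0.02,"wx":0,"wy":0,"wz":0},{"dx":0,"dy":0,"dz":0.04,"wx":0,"wy":0,"wz":0},{"dx":0,"dy":0,"dz":0.06,"wx":0,"wy":0,"wz":0},{"dx":0,"dy":0,"dz":0.08,"wx":0,"wy":0,"wz":0},{"dx":0,"dy":0,"dz":0.1,"wx":0,"wy":0,"wz":0},{"dx":0,"dy":0,"dz":0.1,"wx":0,"wy":0,"wz":0},{"dx":0,"dy":0,"dz":0.1,"wx":0,"wy":0,"wz":0},{"dx":0,"dy":0,"dz":0.1,"wx":0,"wy":0,"wz":0},{"dx":0,"dy":0,"dz":0.1,"wx":0,"wy":0,"wz":0},{"dx":0,"dy":0,"dz":0.1,"wx":0,"wy":0,"wz":0}]'
```

```text
t: 11.65
eef_pos: [0.535, 0.3295, 0.04]
ee_rot: [-3.141, 0.0, -1.57]
force: [-3.4, -1.3, 7.7]
width: 0.0433
gripper_force: 25.0
```

```bash
python3 -m crank '[{"dx":0,"dy":0,"dz":0,"wx":0,"wy":0,"wz":0},{"dx":0,"dy":0,"dz":0,"wx":0,"wy":0,"wz":0},{"dx":0,"dy":0,"dz":0,"wx":0,"wy":0,"wz":0},{"dx":0,"dy":0,"dz":-0.2,"wx":0,"wy":0,"wz":0},{"dx":0,"dy":0,"dz":-1,"wx":0,"wy":0,"wz":0},{"dx":0,"dy":0,"dz":-4,"wx":0,"wy":0,"wz":0},{"dx":0,"dy":0,"dz":-8,"wx":0,"wy":0,"wz":0},{"dx":0,"dy":0,"dz":-12,"wx":0,"wy":0,"wz":0},{"dx":0,"dy":0,"dz":-14,"wx":0,"wy":0,"wz":0},{"dx":0,"dy":0,"dz":-14,"wx":0,"wy":0,"wz":0}]' 6.6
```

```text
t: 12.9
eef_pos: [0.5358, 0.3302, 0.1818]
ee_rot: [-3.138, 0.003, -1.57]
force: [-0.1, -0.1, 0.5]
width: 0.0661
gripper_force: 0.0
```

```bash
python3 -m crank '[{"dx":2,"dy":0,"dz":0,"wx":0,"wy":0,"wz":0},{"dx":7,"dy":1,"dz":0,"wx":0,"wy":0,"wz":0},{"dx":13,"dy":2,"dz":0,"wx":0,"wy":0,"wz":0},{"dx":19,"dy":3,"dz":0,"wx":0,"wy":0,"wz":0},{"dx":25,"dy":4,"dz":0,"wx":0,"wy":0,"wz":0},{"dx":31,"dy":4.8,"dz":0,"wx":0,"wy":0,"wz":0},{"dx":35.5,"dy":4.8,"dz":0,"wx":0,"wy":0,"wz":0},{"dx":38.1,"dy":4.8,"dz":0,"wx":0,"wy":0,"wz":0},{"dx":38.1,"dy":4.8,"dz":2,"wx":0,"wy":0,"wz":0},{"dx":38.1,"dy":4.8,"dz":5,"wx":0,"wy":0,"wz":0}]'
python3 - <<'E'
from h import *
snap('wrist','w3.png'); 
for d in arm.mark_of('wrist','tin'): print(np.round(d['centre'],4),round(d['confidence'],2))
snap('top','top3.png')
for q in ['tin','crucible','jar_red']: 
  for d in arm.mark_of('top',q): print(q,np.round(d['centre'],4),round(d['confidence'],2))
print(arm.get_state()['eef_pos'])
E
```

```text
t: 14.15
eef_pos: [0.4864, -0.0528, 0.1284]
ee_rot: [-3.141, 0.0, -1.572]
force: [-0.1, 0.3, -1.1]
width: 0.0659
gripper_force: 0.0
[ 0.4876 -0.0498 -0.0009] 0.58
[ 0.6427 -0.0754  0.0162] 0.31
[ 0.48745243 -0.0516733   0.12990508]
```

```bash
python3 -m crank '[{"dx":0,"dy":0,"dz":1.5,"wx":0,"wy":0,"wz":0},{"dx":0,"dy":0,"dz":4,"wx":0,"wy":0,"wz":0},{"dx":0,"dy":0,"dz":6.5,"wx":0,"wy":0,"wz":0},{"dx":0,"dy":0,"dz":8.5,"wx":0,"wy":0,"wz":0},{"dx":0,"dy":0,"dz":9.8,"wx":0,"wy":0,"wz":0},{"dx":0,"dy":0,"dz":10.4,"wx":0,"wy":0,"wz":0},{"dx":0,"dy":0,"dz":10.7,"wx":0,"wy":0,"wz":0},{"dx":0,"dy":0,"dz":10.7,"wx":0,"wy":0,"wz":0},{"dx":0,"dy":0,"dz":10.7,"wx":0,"wy":0,"wz":0},{"dx":0,"dy":0,"dz":10.7,"wx":0,"wy":0,"wz":0}]'
python3 -m crank '[{"dx":0,"dy":0,"dz":0,"wx":0,"wy":0,"wz":0},{"dx":0,"dy":0,"dz":0,"wx":0,"wy":0,"wz":0},{"dx":0,"dy":0,"dz":0,"wx":0,"wy":0,"wz":0},{"dx":0,"dy":0,"dz":0,"wx":0,"wy":0,"wz":0},{"dx":0,"dy":0,"dz":-0.5,"wx":0,"wy":0,"wz":0},{"dx":0,"dy":0,"dz":-2,"wx":0,"wy":0,"wz":0},{"dx":0,"dy":0,"dz":-5,"wx":0,"wy":0,"wz":0},{"dx":0,"dy":0,"dz":-9,"wx":0,"wy":0,"wz":0},{"dx":0,"dy":0,"dz":-13,"wx":0,"wy":0,"wz":0},{"dx":0,"dy":0,"dz":-14,"wx":0,"wy":0,"wz":0}]' 3.8 25
python3 -c "
from station import arm
arm.grab_frame('wrist')
for d in arm.mark_of('wrist','tin'): print(d)
print(arm.get_state()['eef_pos'])"
```

```text
t: 15.7
eef_pos: [0.4873, -0.0515, 0.0225]
ee_rot: [-3.141, 0.0, -1.57]
force: [0.3, 0.1, 0.6]
width: 0.0661
gripper_force: 0.0
t: 16.95
eef_pos: [0.4883, -0.0513, 0.1649]
ee_rot: [-3.137, 0.001, -1.57]
force: [0.6, 0.6, -0.4]
width: 0.0472
gripper_force: 25.0
{'centre': [0.4916, -0.0488, 0.1405], 'confidence': 0.95}
[ 0.48743217 -0.05138387  0.16307332]
```

```bash
python3 -m crank '[{"dx":-1.5,"dy":0,"dz":0,"wx":0,"wy":0,"wz":0},{"dx":-5.5,"dy":0.6,"dz":0,"wx":0,"wy":0,"wz":0},{"dx":-11,"dy":1.2,"dz":0,"wx":0,"wy":0,"wz":0},{"dx":-17,"dy":2,"dz":0,"wx":0,"wy":0,"wz":0},{"dx":-23,"dy":2.8,"dz":0,"wx":0,"wy":0,"wz":0},{"dx":-29,"dy":3.5,"dz":0,"wx":0,"wy":0,"wz":0},{"dx":-34,"dy":4.1,"dz":0,"wx":0,"wy":0,"wz":0},{"dx":-36.7,"dy":4.1,"dz":0,"wx":0,"wy":0,"wz":0},{"dx":-37.6,"dy":4.1,"dz":0,"wx":0,"wy":0,"wz":0},{"dx":-37.6,"dy":4.1,"dz":0,"wx":0,"wy":0,"wz":0}]'
python3 - <<'E'
from h import *
snap('wrist','w4.png'); 
for q in ['tin','jar_red','tray_blue']:
  for d in arm.mark_of('wrist',q): print(q,np.round(d['centre'],4),round(d['confidence'],2))
print(arm.get_state()['eef_pos'])
E
```

```text
t: 18.3
eef_pos: [0.4456, 0.324, 0.1612]
ee_rot: [3.14, -0.001, -1.57]
force: [-0.2, 0.4, -0.6]
width: 0.0473
gripper_force: 25.0
tin [0.4455 0.3241 0.1362] 0.85
jar_red [0.537  0.3306 0.0064] 0.7
tray_blue [ 2.838e-01  3.636e-01 -3.000e-04] 0.94
tray_blue [ 4.821e-01  3.246e-01 -3.000e-04] 0.84
[0.4460866  0.3232886  0.16212015]
```

View pics/w4.png

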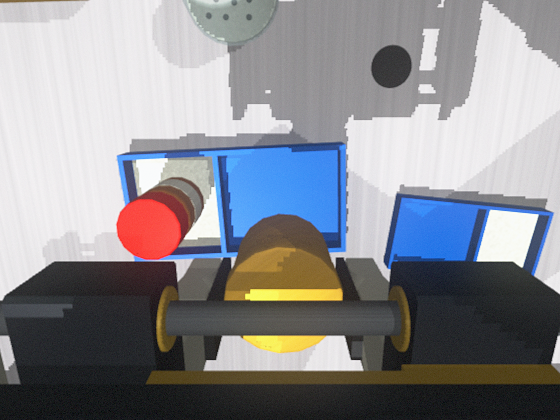

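The red jar stands in the white compartment (150,225), and the tin is over the bare compartment. Lowering now.

```bash
python3 -m crank '[{"dx":0,"dy":0,"dz":1.5,"wx":0,"wy":0,"wz":0},{"dx":0,"dy":0,"dz":4.5,"wx":0,"wy":0,"wz":0},{"dx":0,"dy":0,"dz":7.5,"wx":0,"wy":0,"wz":0},{"dx":0,"dy":0,"dz":10,"wx":0,"wy":0,"wz":0},{"dx":0,"dy":0,"dz":12,"wx":0,"wy":0,"wz":0},{"dx":0,"dy":0,"dz":13,"wx":0,"wy":0,"wz":0},{"dx":0,"dy":0,"dz":13.2,"wx":0,"wy":0,"wz":0},{"dx":0,"dy":0,"dz":13.3,"wx":0,"wy":0,"wz":0},{"dx":0,"dy":0,"dz":13.4,"wx":0,"wy":0,"wz":0},{"dx":0,"dy":0,"dz":13.4,"wx":0,"wy":0,"wz":0}]'
python3 -m crank '[{"dx":0,"dy":0,"dz":0.02,"wx":0,"wy":0,"wz":0},{"dx":0,"dy":0,"dz":0.05,"wx":0,"wy":0,"wz":0},{"dx":0,"dy":0,"dz":0.08,"wx":0,"wy":0,"wz":0},{"dx":0,"dy":0,"dz":0.11,"wx":0,"wy":0,"wz":0},{"dx":0,"dy":0,"dz":0.14,"wx":0,"wy":0,"wz":0},{"dx":0,"dy":0,"dz":0.16,"wx":0,"wy":0,"wz":0},{"dx":0,"dy":0,"dz":0.18,"wx":0,"wy":0,"wz":0},{"dx":0,"dy":0,"dz":0.2,"wx":0,"wy":0,"wz":0},{"dx":0,"dy":0,"dz":0.2,"wx":0,"wy":0,"wz":0},{"dx":0,"dy":0,"dz":0.2,"wx":0,"wy":0,"wz":0}]'
```

```text
t: 19.75
eef_pos: [0.4461, 0.3247, 0.0285]
ee_rot: [-3.141, 0.001, -1.57]
force: [0.1, 0.4, -1.3]
width: 0.047
gripper_force: 25.0
t: 21.0
eef_pos: [0.446, 0.3244, 0.0262]
ee_rot: [-3.142, 0.0, -1.57]
force: [-1.1, -0.5, 1.6]
width: 0.0474
gripper_force: 25.0
```

Contact is light (1.6 N). Releasing to 6.0 cm and rising.

```bash
python3 -m crank '[{"dx":0,"dy":0,"dz":0,"wx":0,"wy":0,"wz":0},{"dx":0,"dy":0,"dz":0,"wx":0,"wy":0,"wz":0},{"dx":0,"dy":0,"dz":0,"wx":0,"wy":0,"wz":0},{"dx":0,"dy":0,"dz":-0.2,"wx":0,"wy":0,"wz":0},{"dx":0,"dy":0,"dz":-1,"wx":0,"wy":0,"wz":0},{"dx":0,"dy":0,"dz":-4,"wx":0,"wy":0,"wz":0},{"dx":0,"dy":0,"dz":-9,"wx":0,"wy":0,"wz":0},{"dx":0,"dy":0,"dz":-13,"wx":0,"wy":0,"wz":0},{"dx":0,"dy":0,"dz":-15,"wx":0,"wy":0,"wz":0},{"dx":0,"dy":0,"dz":-15,"wx":0,"wy":0,"wz":0}]' 6.0
```

```text
t: 22.25
eef_pos: [0.4466, 0.3253, 0.1785]
ee_rot: [-3.139, 0.004, -1.57]
force: [0.3, 0.4, -0.8]
width: 0.0599
gripper_force: 0.0
```

```bash
python3 -m crank '[{"dx":1.5,"dy":-0.7,"dz":0,"wx":0,"wy":0,"wz":0},{"dx":5.5,"dy":-2.7,"dz":-1,"wx":0,"wy":0,"wz":0},{"dx":11,"dy":-5.5,"dz":-1,"wx":0,"wy":0,"wz":0},{"dx":16.5,"dy":-8.2,"dz":-1,"wx":0,"wy":0,"wz":0},{"dx":22,"dy":-11,"dz":-1,"wx":0,"wy":0,"wz":0},{"dx":27.5,"dy":-13.7,"dz":-1,"wx":0,"wy":0,"wz":0},{"dx":32.5,"dy":-16.2,"dz":-1,"wx":0,"wy":0,"wz":0},{"dx":37,"dy":-18.5,"dz":-1,"wx":0,"wy":0,"wz":0},{"dx":39.3,"dy":-19.6,"dz":-1,"wx":0,"wy":0,"wz":0},{"dx":39.8,"dy":-19.8,"dz":-1,"wx":0,"wy":0,"wz":0}]' 6.6
python3 -c "
from station import arm
arm.grab_frame('wrist')
for d in arm.mark_of('wrist','jar_yellow'): print(d)
print(arm.get_state()['eef_pos'])"
```

```text
t: 23.5
eef_pos: [0.6434, -0.076, 0.1841]
ee_rot: [3.139, -0.0, -1.573]
force: [0.3, 0.1, -0.6]
width: 0.066
gripper_force: 0.0
{'centre': [0.6408, -0.076, 0.0174], 'confidence': 0.86}
[ 0.64333841 -0.07438005  0.18482845]
```

Descend 13.5 cm to z ≈ 0.050 and grip.

```bash
python3 -m crank '[{"dx":0,"dy":0,"dz":2,"wx":0,"wy":0,"wz":0},{"dx":0,"dy":0,"dz":5,"wx":0,"wy":0,"wz":0},{"dx":0,"dy":0,"dz":8,"wx":0,"wy":0,"wz":0},{"dx":0,"dy":0,"dz":10.5,"wx":0,"wy":0,"wz":0},{"dx":0,"dy":0,"dz":12.3,"wx":0,"wy":0,"wz":0},{"dx":0,"dy":0,"dz":13.2,"wx":0,"wy":0,"wz":0},{"dx":0,"dy":0,"dz":13.5,"wx":0,"wy":0,"wz":0},{"dx":0,"dy":0,"dz":13.5,"wx":0,"wy":0,"wz":0},{"dx":0,"dy":0,"dz":13.5,"wx":0,"wy":0,"wz":0},{"dx":0,"dy":0,"dz":13.5,"wx":0,"wy":0,"wz":0}]'
python3 -m crank '[{"dx":0,"dy":0,"dz":0,"wx":0,"wy":0,"wz":0},{"dx":0,"dy":0,"dz":0,"wx":0,"wy":0,"wz":0},{"dx":0,"dy":0,"dz":0,"wx":0,"wy":0,"wz":0},{"dx":0,"dy":0,"dz":0,"wx":0,"wy":0,"wz":0},{"dx":0,"dy":0,"dz":-0.5,"wx":0,"wy":0,"wz":0},{"dx":0,"dy":0,"dz":-2,"wx":0,"wy":0,"wz":0},{"dx":0,"dy":0,"dz":-5,"wx":0,"wy":0,"wz":0},{"dx":0,"dy":0,"dz":-8,"wx":0,"wy":0,"wz":0},{"dx":0,"dy":0,"dz":-11,"wx":0,"wy":0,"wz":0},{"dx":0,"dy":0,"dz":-12,"wx":0,"wy":0,"wz":0}]' 3.5 25
python3 - <<'E'
from h import *
snap('wrist','w5.png')
for q in ['jar_yellow','tray_green']:
  for d in arm.mark_of('wrist',q): print(q,np.round(d['centre'],4),round(d['confidence'],2))
print(arm.get_state()['eef_pos'])
E
```

```text
t: 24.85
eef_pos: [0.6444, -0.0735, 0.0517]
ee_rot: [-3.141, 0.0, -1.571]
force: [-0.2, 0.1, 0.3]
width: 0.0663
gripper_force: 0.0
t: 26.1
eef_pos: [0.6452, -0.0735, 0.1744]
ee_rot: [-3.137, 0.0, -1.57]
force: [-0.6, 0.6, -0.4]
width: 0.0436
gripper_force: 25.0
jar_yellow [ 0.6416 -0.0773  0.1399] 0.73
[ 0.64393485 -0.073411    0.17128552]
```

```bash
python3 -m crank '[{"dx":1.2,"dy":0.9,"dz":0,"wx":0,"wy":0,"wz":0},{"dx":4,"dy":3,"dz":0,"wx":0,"wy":0,"wz":0},{"dx":8,"dy":6,"dz":0,"wx":0,"wy":0,"wz":0},{"dx":12,"dy":9,"dz":0,"wx":0,"wy":0,"wz":0},{"dx":16,"dy":12,"dz":0,"wx":0,"wy":0,"wz":0},{"dx":20,"dy":15,"dz":0,"wx":0,"wy":0,"wz":0},{"dx":23.8,"dy":18,"dz":0,"wx":0,"wy":0,"wz":0},{"dx":26,"dy":19.6,"dz":0,"wx":0,"wy":0,"wz":0},{"dx":26.7,"dy":20.1,"dz":0,"wx":0,"wy":0,"wz":0},{"dx":26.7,"dy":20.1,"dz":0,"wx":0,"wy":0,"wz":0}]'
python3 - <<'E'
from h import *
im=snap('wrist','w6.png')
for q in ['jar_yellow','tray_green']:
  for d in arm.mark_of('wrist',q): print(q,np.round(d['centre'],4),round(d['confidence'],2))
im=snap('top','top6.png')
for q in ['tray_green','tray_blue','beaker_a','jar_red','tin']:
  for d in arm.mark_of('top',q): print(q,np.round(d['centre'],4),round(d['confidence'],2))
print(arm.get_state()['eef_pos'])
E
```

```text
t: 27.5
eef_pos: [0.4424, -0.3408, 0.1704]
ee_rot: [3.141, 0.0, -1.572]
force: [1.1, 0.6, -0.7]
width: 0.0435
gripper_force: 25.0
jar_yellow [ 0.4395 -0.344   0.1359] 0.92
tray_green [ 0.492  -0.3248 -0.0027] 0.96
tray_blue [ 4.856e-01  3.286e-01 -4.000e-04] 0.96
tray_blue [0.2856 0.359  0.0008] 0.69
beaker_a [ 0.4201 -0.1587  0.0032] 0.71
beaker_a [4.837e-01 1.696e-01 4.000e-04] 0.68
jar_red [0.5366 0.325  0.0039] 0.73
tin [0.4467 0.3233 0.0087] 0.91
[ 0.44344398 -0.34017952  0.1710412 ]
```

View pics/w6.png

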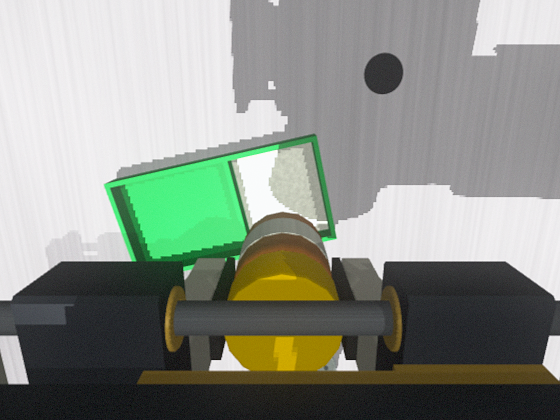

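The jar is over the white compartment of the green tray (spanning columns 235–330). Lowering.

```bash
python3 -m crank '[{"dx":0,"dy":0,"dz":1.5,"wx":0,"wy":0,"wz":0},{"dx":0,"dy":0,"dz":4.5,"wx":0,"wy":0,"wz":0},{"dx":0,"dy":0,"dz":7.5,"wx":0,"wy":0,"wz":0},{"dx":0,"dy":0,"dz":10,"wx":0,"wy":0,"wz":0},{"dx":0,"dy":0,"dz":11.8,"wx":0,"wy":0,"wz":0},{"dx":0,"dy":0,"dz":12.5,"wx":0,"wy":0,"wz":0},{"dx":0,"dy":0,"dz":12.7,"wx":0,"wy":0,"wz":0},{"dx":0,"dy":0,"dz":12.8,"wx":0,"wy":0,"wz":0},{"dx":0,"dy":0,"dz":12.85,"wx":0,"wy":0,"wz":0},{"dx":0,"dy":0,"dz":12.85,"wx":0,"wy":0,"wz":0}]'
python3 -m crank '[{"dx":0,"dy":0,"dz":0.02,"wx":0,"wy":0,"wz":0},{"dx":0,"dy":0,"dz":0.05,"wx":0,"wy":0,"wz":0},{"dx":0,"dy":0,"dz":0.08,"wx":0,"wy":0,"wz":0},{"dx":0,"dy":0,"dz":0.11,"wx":0,"wy":0,"wz":0},{"dx":0,"dy":0,"dz":0.14,"wx":0,"wy":0,"wz":0},{"dx":0,"dy":0,"dz":0.17,"wx":0,"wy":0,"wz":0},{"dx":0,"dy":0,"dz":0.2,"wx":0,"wy":0,"wz":0},{"dx":0,"dy":0,"dz":0.22,"wx":0,"wy":0,"wz":0},{"dx":0,"dy":0,"dz":0.22,"wx":0,"wy":0,"wz":0},{"dx":0,"dy":0,"dz":0.22,"wx":0,"wy":0,"wz":0}]'
```

```text
t: 29.2
eef_pos: [0.4434, -0.3406, 0.043]
ee_rot: [-3.141, -0.0, -1.571]
force: [0.1, 0.8, -1.2]
width: 0.0434
gripper_force: 25.0
t: 30.45
eef_pos: [0.4432, -0.3406, 0.0404]
ee_rot: [-3.142, 0.0, -1.571]
force: [0.0, 0.4, -0.1]
width: 0.0439
gripper_force: 25.0
```

```bash
python3 -m crank '[{"dx":0,"dy":0,"dz":0.01,"wx":0,"wy":0,"wz":0},{"dx":0,"dy":0,"dz":0.02,"wx":0,"wy":0,"wz":0},{"dx":0,"dy":0,"dz":0.03,"wx":0,"wy":0,"wz":0},{"dx":0,"dy":0,"dz":0.04,"wx":0,"wy":0,"wz":0},{"dx":0,"dy":0,"dz":0.05,"wx":0,"wy":0,"wz":0},{"dx":0,"dy":0,"dz":0.06,"wx":0,"wy":0,"wz":0},{"dx":0,"dy":0,"dz":0.06,"wx":0,"wy":0,"wz":0},{"dx":0,"dy":0,"dz":0.06,"wx":0,"wy":0,"wz":0},{"dx":0,"dy":0,"dz":0.06,"wx":0,"wy":0,"wz":0},{"dx":0,"dy":0,"dz":0.06,"wx":0,"wy":0,"wz":0}]'
```

```text
t: 31.7
eef_pos: [0.4432, -0.3406, 0.0401]
ee_rot: [-3.141, -0.0, -1.57]
force: [-2.2, 2.2, 5.6]
width: 0.0433
gripper_force: 25.0
```

Contact. Releasing and rising.

```bash
python3 -m crank '[{"dx":0,"dy":0,"dz":0,"wx":0,"wy":0,"wz":0},{"dx":0,"dy":0,"dz":0,"wx":0,"wy":0,"wz":0},{"dx":0,"dy":0,"dz":0,"wx":0,"wy":0,"wz":0},{"dx":0,"dy":0,"dz":-0.2,"wx":0,"wy":0,"wz":0},{"dx":0,"dy":0,"dz":-1,"wx":0,"wy":0,"wz":0},{"dx":0,"dy":0,"dz":-4,"wx":0,"wy":0,"wz":0},{"dx":0,"dy":0,"dz":-8,"wx":0,"wy":0,"wz":0},{"dx":0,"dy":0,"dz":-12,"wx":0,"wy":0,"wz":0},{"dx":0,"dy":0,"dz":-14,"wx":0,"wy":0,"wz":0},{"dx":0,"dy":0,"dz":-14,"wx":0,"wy":0,"wz":0}]' 6.6
```

```text
t: 32.95
eef_pos: [0.4442, -0.341, 0.1823]
ee_rot: [-3.137, -0.002, -1.57]
force: [0.3, -0.1, -0.6]
width: 0.0657
gripper_force: 0.0
```

```bash
python3 -m crank '[{"dx":-2,"dy":0,"dz":0,"wx":0,"wy":0,"wz":0},{"dx":-7,"dy":0.4,"dz":0,"wx":0,"wy":0,"wz":0},{"dx":-13,"dy":0.6,"dz":0,"wx":0,"wy":0,"wz":0},{"dx":-19,"dy":0.9,"dz":0,"wx":0,"wy":0,"wz":0},{"dx":-25,"dy":1.2,"dz":0,"wx":0,"wy":0,"wz":0},{"dx":-31,"dy":1.5,"dz":0,"wx":0,"wy":0,"wz":0},{"dx":-36,"dy":1.8,"dz":0,"wx":0,"wy":0,"wz":0},{"dx":-39,"dy":1.8,"dz":0,"wx":0,"wy":0,"wz":0},{"dx":-39.9,"dy":1.8,"dz":0,"wx":0,"wy":0,"wz":0},{"dx":-39.9,"dy":1.8,"dz":0,"wx":0,"wy":0,"wz":0}]'
python3 -c "
from station import arm
arm.grab_frame('wrist')
for d in arm.mark_of('wrist','crucible'): print(d)
print(arm.get_state()['eef_pos'])"
```

```text
t: 34.2
eef_pos: [0.4244, 0.0586, 0.1792]
ee_rot: [3.141, -0.001, -1.569]
force: [0.1, -0.1, 0.3]
width: 0.0657
gripper_force: 0.0
{'centre': [0.4268, 0.0616, -0.0013], 'confidence': 0.91}
[0.42459026 0.05773371 0.17938976]
```

```bash
python3 -m crank '[{"dx":-0.1,"dy":0,"dz":2,"wx":0,"wy":0,"wz":0},{"dx":-0.1,"dy":0,"dz":6,"wx":0,"wy":0,"wz":0},{"dx":-0.1,"dy":0,"dz":9.5,"wx":0,"wy":0,"wz":0},{"dx":-0.1,"dy":0,"dz":12.5,"wx":0,"wy":0,"wz":0},{"dx":-0.1,"dy":0,"dz":14.5,"wx":0,"wy":0,"wz":0},{"dx":-0.1,"dy":0,"dz":15.4,"wx":0,"wy":0,"wz":0},{"dx":-0.1,"dy":0,"dz":15.8,"wx":0,"wy":0,"wz":0},{"dx":-0.1,"dy":0,"dz":15.8,"wx":0,"wy":0,"wz":0},{"dx":-0.1,"dy":0,"dz":15.8,"wx":0,"wy":0,"wz":0},{"dx":-0.1,"dy":0,"dz":15.8,"wx":0,"wy":0,"wz":0}]'
python3 -m crank '[{"dx":0,"dy":0,"dz":0,"wx":0,"wy":0,"wz":0},{"dx":0,"dy":0,"dz":0,"wx":0,"wy":0,"wz":0},{"dx":0,"dy":0,"dz":0,"wx":0,"wy":0,"wz":0},{"dx":0,"dy":0,"dz":0,"wx":0,"wy":0,"wz":0},{"dx":0,"dy":0,"dz":-0.5,"wx":0,"wy":0,"wz":0},{"dx":0,"dy":0,"dz":-2,"wx":0,"wy":0,"wz":0},{"dx":0,"dy":0,"dz":-5,"wx":0,"wy":0,"wz":0},{"dx":0,"dy":0,"dz":-9,"wx":0,"wy":0,"wz":0},{"dx":0,"dy":0,"dz":-13,"wx":0,"wy":0,"wz":0},{"dx":0,"dy":0,"dz":-15,"wx":0,"wy":0,"wz":0}]' 3.8 25
python3 - <<'E'
from h import *
snap('wrist','w7.png')
for d in arm.mark_of('wrist','crucible'): print(np.round(d['centre'],4),round(d['confidence'],2))
print(arm.get_state()['eef_pos'])
E
```

```text
t: 35.55
eef_pos: [0.4253, 0.0597, 0.0223]
ee_rot: [-3.141, 0.001, -1.57]
force: [-0.8, -0.1, 0.5]
width: 0.0659
gripper_force: 0.0
t: 36.8
eef_pos: [0.4254, 0.0597, 0.174]
ee_rot: [-3.139, 0.001, -1.57]
force: [0.9, 0.1, -1.5]
width: 0.0471
gripper_force: 25.0
[0.4256 0.0586 0.1522] 0.72
[ 0.6389  0.0225 -0.0018] 0.42
[0.42596991 0.05993481 0.17396239]
```

View pics/w7.png

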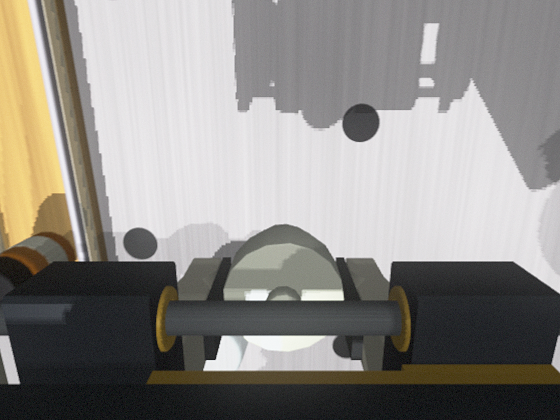

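The crucible is held squarely and upright between the pads (285,290).

```bash
python3 -m crank '[{"dx":1.5,"dy":-0.4,"dz":0,"wx":0,"wy":0,"wz":0},{"dx":5.5,"dy":-1.5,"dz":0,"wx":0,"wy":0,"wz":0},{"dx":11,"dy":-3,"dz":0,"wx":0,"wy":0,"wz":0},{"dx":17,"dy":-4.7,"dz":0,"wx":0,"wy":0,"wz":0},{"dx":23,"dy":-6.4,"dz":0,"wx":0,"wy":0,"wz":0},{"dx":29,"dy":-8.1,"dz":0,"wx":0,"wy":0,"wz":0},{"dx":34,"dy":-9.5,"dz":0,"wx":0,"wy":0,"wz":0},{"dx":37,"dy":-10.4,"dz":0,"wx":0,"wy":0,"wz":0},{"dx":37.8,"dy":-10.6,"dz":0,"wx":0,"wy":0,"wz":0},{"dx":37.8,"dy":-10.6,"dz":0,"wx":0,"wy":0,"wz":0}]'
python3 - <<'E'
from h import *
snap('wrist','w8.png')
for q in ['crucible','tray_green','jar_yellow']:
  for d in arm.mark_of('wrist',q): print(q,np.round(d['centre'],4),round(d['confidence'],2))
print(arm.get_state()['eef_pos'])
E
```

```text
t: 38.15
eef_pos: [0.5303, -0.3184, 0.1703]
ee_rot: [3.139, 0.001, -1.572]
force: [-0.1, 0.3, -1.6]
width: 0.0474
gripper_force: 25.0
crucible [ 0.5267 -0.3191  0.1496] 0.64
tray_green [ 0.4937 -0.328  -0.0011] 0.92
jar_yellow [ 0.4411 -0.3452  0.0058] 0.84
[ 0.53103008 -0.31746621  0.17184606]
```

View pics/w8.png

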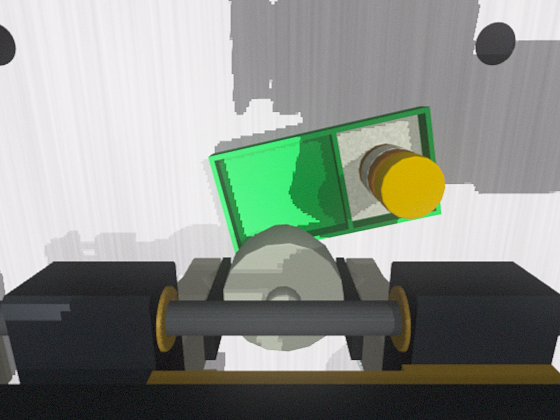

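The yellow jar stands in the white compartment (410,180), and the crucible is above the bare one.

```bash
python3 -m crank '[{"dx":0,"dy":0,"dz":1.5,"wx":0,"wy":0,"wz":0},{"dx":0,"dy":0,"dz":4.5,"wx":0,"wy":0,"wz":0},{"dx":0,"dy":0,"dz":8,"wx":0,"wy":0,"wz":0},{"dx":0,"dy":0,"dz":11,"wx":0,"wy":0,"wz":0},{"dx":0,"dy":0,"dz":13,"wx":0,"wy":0,"wz":0},{"dx":0,"dy":0,"dz":13.8,"wx":0,"wy":0,"wz":0},{"dx":0,"dy":0,"dz":14.1,"wx":0,"wy":0,"wz":0},{"dx":0,"dy":0,"dz":14.2,"wx":0,"wy":0,"wz":0},{"dx":0,"dy":0,"dz":14.25,"wx":0,"wy":0,"wz":0},{"dx":0,"dy":0,"dz":14.25,"wx":0,"wy":0,"wz":0}]'
python3 -m crank '[{"dx":0,"dy":0,"dz":0.02,"wx":0,"wy":0,"wz":0},{"dx":0,"dy":0,"dz":0.05,"wx":0,"wy":0,"wz":0},{"dx":0,"dy":0,"dz":0.08,"wx":0,"wy":0,"wz":0},{"dx":0,"dy":0,"dz":0.11,"wx":0,"wy":0,"wz":0},{"dx":0,"dy":0,"dz":0.14,"wx":0,"wy":0,"wz":0},{"dx":0,"dy":0,"dz":0.17,"wx":0,"wy":0,"wz":0},{"dx":0,"dy":0,"dz":0.18,"wx":0,"wy":0,"wz":0},{"dx":0,"dy":0,"dz":0.18,"wx":0,"wy":0,"wz":0},{"dx":0,"dy":0,"dz":0.18,"wx":0,"wy":0,"wz":0},{"dx":0,"dy":0,"dz":0.18,"wx":0,"wy":0,"wz":0}]'
```

```text
t: 39.6
eef_pos: [0.5315, -0.3186, 0.0298]
ee_rot: [-3.141, -0.0, -1.57]
force: [-0.0, -0.8, -2.0]
width: 0.0471
gripper_force: 25.0
t: 40.85
eef_pos: [0.5312, -0.3185, 0.0275]
ee_rot: [-3.142, 0.0, -1.571]
force: [0.1, -0.2, -1.3]
width: 0.0472
gripper_force: 25.0
```

```bash
python3 -m crank '[{"dx":0,"dy":0,"dz":0.02,"wx":0,"wy":0,"wz":0},{"dx":0,"dy":0,"dz":0.04,"wx":0,"wy":0,"wz":0},{"dx":0,"dy":0,"dz":0.06,"wx":0,"wy":0,"wz":0},{"dx":0,"dy":0,"dz":0.08,"wx":0,"wy":0,"wz":0},{"dx":0,"dy":0,"dz":0.1,"wx":0,"wy":0,"wz":0},{"dx":0,"dy":0,"dz":0.12,"wx":0,"wy":0,"wz":0},{"dx":0,"dy":0,"dz":0.14,"wx":0,"wy":0,"wz":0},{"dx":0,"dy":0,"dz":0.15,"wx":0,"wy":0,"wz":0},{"dx":0,"dy":0,"dz":0.15,"wx":0,"wy":0,"wz":0},{"dx":0,"dy":0,"dz":0.15,"wx":0,"wy":0,"wz":0}]'
```

```text
t: 42.1
eef_pos: [0.5311, -0.3185, 0.026]
ee_rot: [3.142, -0.0, -1.57]
force: [0.3, 0.7, -0.5]
width: 0.0471
gripper_force: 25.0
```

```bash
python3 -m crank '[{"dx":0,"dy":0,"dz":0.01,"wx":0,"wy":0,"wz":0},{"dx":0,"dy":0,"dz":0.02,"wx":0,"wy":0,"wz":0},{"dx":0,"dy":0,"dz":0.03,"wx":0,"wy":0,"wz":0},{"dx":0,"dy":0,"dz":0.04,"wx":0,"wy":0,"wz":0},{"dx":0,"dy":0,"dz":0.05,"wx":0,"wy":0,"wz":0},{"dx":0,"dy":0,"dz":0.05,"wx":0,"wy":0,"wz":0},{"dx":0,"dy":0,"dz":0.05,"wx":0,"wy":0,"wz":0},{"dx":0,"dy":0,"dz":0.05,"wx":0,"wy":0,"wz":0},{"dx":0,"dy":0,"dz":0.05,"wx":0,"wy":0,"wz":0},{"dx":0,"dy":0,"dz":0.05,"wx":0,"wy":0,"wz":0}]'
```

```text
t: 43.35
eef_pos: [0.5312, -0.3186, 0.0259]
ee_rot: [-3.141, -0.0, -1.57]
force: [-1.3, 1.1, 4.7]
width: 0.0474
gripper_force: 25.0
```

Contact. Releasing and rising.

```bash
python3 -m crank '[{"dx":0,"dy":0,"dz":0,"wx":0,"wy":0,"wz":0},{"dx":0,"dy":0,"dz":0,"wx":0,"wy":0,"wz":0},{"dx":0,"dy":0,"dz":0,"wx":0,"wy":0,"wz":0},{"dx":0,"dy":0,"dz":-0.2,"wx":0,"wy":0,"wz":0},{"dx":0,"dy":0,"dz":-1,"wx":0,"wy":0,"wz":0},{"dx":0,"dy":0,"dz":-4,"wx":0,"wy":0,"wz":0},{"dx":0,"dy":0,"dz":-9,"wx":0,"wy":0,"wz":0},{"dx":0,"dy":0,"dz":-14,"wx":0,"wy":0,"wz":0},{"dx":0,"dy":0,"dz":-18,"wx":0,"wy":0,"wz":0},{"dx":0,"dy":0,"dz":-20,"wx":0,"wy":0,"wz":0}]' 6.0
python3 -m crank '[{"dx":3,"dy":3,"dz":0,"wx":0,"wy":0,"wz":0},{"dx":6,"dy":6,"dz":0,"wx":0,"wy":0,"wz":0},{"dx":10,"dy":9,"dz":0,"wx":0,"wy":0,"wz":0},{"dx":14,"dy":12,"dz":0,"wx":0,"wy":0,"wz":0},{"dx":17,"dy":15,"dz":0,"wx":0,"wy":0,"wz":0},{"dx":18,"dy":16,"dz":0,"wx":0,"wy":0,"wz":0},{"dx":18,"dy":16,"dz":0,"wx":0,"wy":0,"wz":0},{"dx":18,"dy":16,"dz":0,"wx":0,"wy":0,"wz":0},{"dx":18,"dy":16,"dz":0,"wx":0,"wy":0,"wz":0},{"dx":18,"dy":16,"dz":0,"wx":0,"wy":0,"wz":0}]'
python3 - <<'E'
from h import *
im=snap('scene','sc9.png')
im=snap('top','top9.png')
a=cv2.imread('pics/top9.png');cv2.imwrite('pics/top9c.png',cv2.resize(a[120:270,110:460],None,fx=2.2,fy=2.2,interpolation=cv2.INTER_CUBIC))
for q in ['tray_green','tray_blue','beaker_a','jar_red','jar_yellow','jar_black','tin','crucible']:
  for d in arm.mark_of('top',q): print(q,np.round(d['centre'],4),round(d['confidence'],2))
E
```

```text
t: 44.6
eef_pos: [0.532, -0.3189, 0.2292]
ee_rot: [-3.137, -0.002, -1.57]
force: [0.3, -0.3, -1.4]
width: 0.0596
gripper_force: 0.0
t: 45.85
eef_pos: [0.3719, -0.498, 0.2255]
ee_rot: [-3.142, 0.0, -1.569]
force: [-0.1, 0.1, 0.8]
width: 0.0598
gripper_force: 0.0
tray_green [ 0.4931 -0.3274  0.0006] 0.69
tray_blue [0.4843 0.3298 0.0007] 0.87
beaker_a [0.4822 0.1702 0.0013] 0.58
beaker_a [ 4.218e-01 -1.574e-01 -4.000e-04] 0.56
beaker_a [ 0.639   0.0216 -0.0022] 0.47
jar_red [0.5379 0.3259 0.0034] 0.97
jar_red [0.4833 0.1688 0.0041] 0.44
jar_yellow [ 0.4435 -0.3396  0.0085] 0.76
jar_black [0.6348 0.1119 0.012 ] 0.79
tin [0.4457 0.3258 0.0061] 0.86
crucible [ 0.5279 -0.3195  0.0044] 0.59
crucible [ 0.4218 -0.1585  0.0026] 0.33
```

View pics/top9c.png

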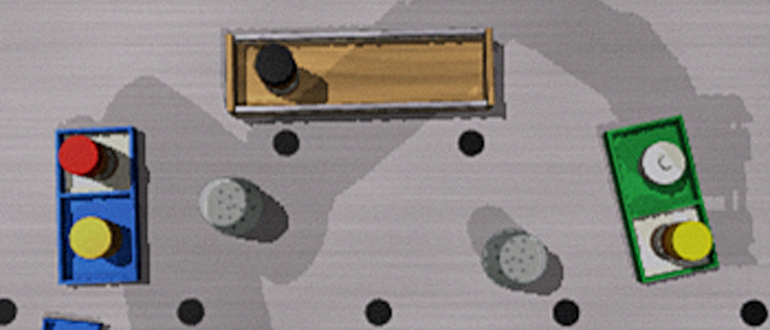

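View pics/sc9.png

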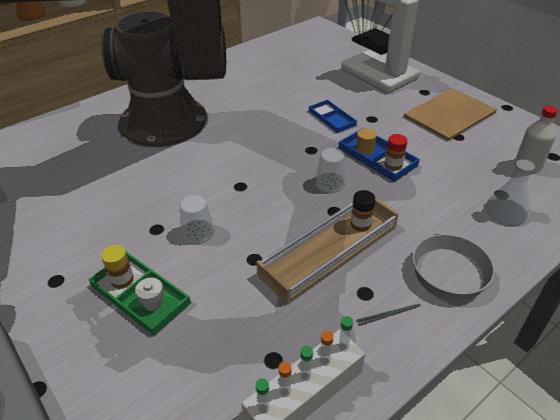

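Both kits are complete and upright: red jar (396,152) and tin (366,142) in the blue tray, yellow jar (117,267) and crucible (149,293) in the green. The black jar and both beakers are undisturbed, and the arm is clear.

```bash
python3 -c "
from station import arm
print(arm.job_done())"
```

```text
the job is handed in; nothing more can be done
None
```

Both kits are made up and handed in at about 46 s of the 93 s allowed: red-capped jar and tin in the larger blue tray, yellow-capped jar and crucible in the green tray, with the black-capped jar and both beakers left undisturbed.

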